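Cull the broken briquettes from the grill

ROBOT

A 6-joint arm with a two-finger parallel gripper is mounted at the origin on a cart in front of the work surface, level with it; the furniture and walls round the work are solid. World frame = base frame: x ahead of the robot, y to its left, z up, the work surface at z = 0. Lengths are in m, angles in rad, forces in N, time in s.
With the tool pointing down it reaches from about 0.25 to 0.8 m from the base axis. Payload 3.9 kg.
Tool frame: the origin (TCP) lies at the very end of the fingers, on their centre line; the grasp point (between the pads) lies 19 mm behind it; z points along the fingers, y is the line along which they close (so a half turn about z gives the same grasp; the last joint's range is limited). The gripper opens to 85 mm and grips with 20 to 120 N. Pads are 22 mm wide; open, the fingers measure 114 mm over their backs; the gripper's body (76 mm by 85 mm) begins 54 mm behind the grasp point. The pads swing forward as they close: fully open they stand 13 mm farther back than shut.
Start: joints at [-1.236, 0.26, -0.138, 1.173, 0, 1.571], TCP at [0.172, -0.496, 0.193] pointing down, gripper open.
Joint ranges: [-2.78, 2.78], [-0.83, 1.72], [-1.28, 1.37], [-1.9, 2.12], [-1.57, 1.48], [-3.14, 3.14]. Speed limits (rad/s): [2.57, 2.57, 3.14, 3.14, 3.14, 3.14].

INTERFACE

Orientations are given as [roll, pitch, yaw] about the fixed x, y, z axes, in that order (R = Rz(yaw) Ry(pitch) Rx(roll)).
In Python, from cell import arm, eoat, solver, status, vision, order gives the robot as it stands. Calls block until the motion is done:
- arm.move_pose(position, orientation): joint-space move of the TCP to a pose.
- arm.move_straight(position, max_speed=0.15, frame=None, stop_force=None): straight line of the TCP; frame=None keeps the orientation; max_speed is the mean speed in m/s. With stop_force (N) it stops when the force on the tool has changed by that much, and returns True; else False.
- arm.move_j(angles): joint-space move.
- eoat.set_gripper(opening, grasp_force=None): finger opening in m; grasp_force is the grip in N (None keeps the last); returns when the fingers have stopped.
- arm.dwell(seconds).
- solver.ik(position, orientation): joint angles nearest the present ones, or None.
- status.observe(): the state.
- vision.camera(name): name is "scene" or "top"; returns the picture (384x512x3 uint8, red, green, blue); there is no depth.
- vision.camera_params(name): a dict with "vertical_fov" (degrees; the focal length in pixels is half the picture's height over the tangent of half this angle, whatever the lens; pixels are square), "cx", "cy" (the principal point, pixels), "D" ([k1, k2, p1, p2, k3] as OpenCV has them; the pictures are not rectified), "view" (4x4, takes a point from world to camera coordinates). Camera axes: x right, y down, z forward; pixel columns grow to the right and rows downward; lengths in m; the calibration is good to about 2 mm. A picture is of the moment at which its call begins. camera_params takes no time and is no camera call.
A pose or a line that the arm cannot do raises arm.MotionError and nothing moves.
- order.sign_off(): hands the job in; it is judged then, once.
The state is a dict: "t": time; "joint_pos": joint angles; "dq": joint speeds; "joint_torque": joint torques, N m; "eef_pos": TCP position; "orientation": TCP orientation; "contact_force": force on the tool from outside, world axes, zero at the start; "wrist_torque": the same for the moment, N m; "gripper_width": finger opening in m; "grasp_force": force on a finger pad.
Only numpy, scipy, OpenCV 4.12 (cv2) and the standard library are available. Lean on these libraries where they do the work, as an engineer would, in place of code of your own. Each camera call takes 0.05 s, during which the arm holds its last target. There are 200 camera calls.

TASK

Two of the eight ceramic briquettes in the tabletop grill are broken: one has lost a corner, of the other only half is left. Raise the grill's stiff hood half way, to about 55 degrees, and leave it standing there, clear of the jars behind it. Then reach in under it, take out the two broken briquettes and lay them in the cardboard tray without dropping them, leaving the six whole ones upright in their places.

Things in the scene. Friction and masses are not known exactly. Their poses are not given: they have to be found in the camera images.
- grill: tabletop gas grill, fire box 256 mm deep (x) by 364 mm wide (y), walls 4 mm, rim 85 mm above the table; origin on the table under its centre, x from its front (handle) to its rear (hinge), z up; stands firm. Briquettes stand on its flat grate, 42 mm above the table, with 3 mm wires between them, in two rows at x = -42, +40 mm of four at y = -116, -39, +39, +116 mm (5 mm and 0.12 rad off at most)
- hood (a joint): angle of the grill's hood in rad: 0 shut, grows as its front rises (1.92 at most); a stiff friction hinge (1.7 N m) holds it where it is left. The hinge runs along y at the rear of the fire box; the hood is a steel shell 80 mm high, 258 mm deep, 372 mm wide, open below. Half way (0.96 rad) it still hangs over the rear row of briquettes; past 1.3 rad it meets the jars behind
- hood_handle (a point): middle of the hood's handle, a round black bar 14 mm thick and 200 mm long, parallel to the hinge, 303 mm before and 30 mm above the hinge axis when shut, held 45 mm off the hood's front face by posts 95 mm either side of the middle; axes as the hood's (the grill's when shut; they turn with it)
- hood_hinge (a point): point on the hood's hinge axis, middle of the hood's width: 130 mm behind the grill's centre and 88 mm above the table; its y axis is the hinge axis; it turns with the hood
- cornerless: broken briquette that has lost a corner: as a whole one (44 x 44 x 30 mm, origin where the centre of the whole underside would be), but all beyond a break that runs from (x 22, y -8) over (13, 6) to (-3, 22) mm in its own frame is gone; its side at y = -22 mm is whole, its side at y = +22 mm is left for x from -22 to -3 mm
- half: broken briquette snapped across: only the half from x = -22 to about 0 mm (of its own frame) is left, 44 mm long in y, 30 mm high; origin where the centre of the whole underside would be
- whole_1: whole grey ceramic burner briquette, 44 x 44 mm and 30 mm high: upright sides up to 22 mm, then a low hipped top; origin at the centre of its underside, z up; stands on the grate
- whole_2: whole grey ceramic burner briquette, 44 x 44 mm and 30 mm high: upright sides up to 22 mm, then a low hipped top; origin at the centre of its underside, z up; stands on the grate
- whole_3: whole grey ceramic burner briquette, 44 x 44 mm and 30 mm high: upright sides up to 22 mm, then a low hipped top; origin at the centre of its underside, z up; stands on the grate
- whole_4: whole grey ceramic burner briquette, 44 x 44 mm and 30 mm high: upright sides up to 22 mm, then a low hipped top; origin at the centre of its underside, z up; stands on the grate
- whole_5: whole grey ceramic burner briquette, 44 x 44 mm and 30 mm high: upright sides up to 22 mm, then a low hipped top; origin at the centre of its underside, z up; stands on the grate
- whole_6: whole grey ceramic burner briquette, 44 x 44 mm and 30 mm high: upright sides up to 22 mm, then a low hipped top; origin at the centre of its underside, z up; stands on the grate
- cardboard_tray: open cardboard tray for the scrap, 301 mm (x) by 441 mm (y), walls 4 to 5 mm thick and 105 mm high (the wall at its -y end, towards the robot, dips to 75 mm in the middle); floor 5 mm thick; origin at the centre of its underside, z up. A pair of tongs lies in it along the wall at its -x side; the rest is empty

How it is judged:
On the way:
1. the hood stands half open, let go of (value of joint hood between 0.83 and 1.09 rad and contact force between the fingers and grill below 0.2 N), for 0.3 s.
At the end, for the whole second after the job is handed in: Hood at 0.83 to 1.09 rad (about 55 degrees); the cornerless and the half briquette at rest inside the cardboard tray, low in it (under 70 mm above its underside); each of the six whole ones upright (under 0.2 rad) and within 20 mm of where it was (value of joint hood between 0.83 and 1.09 rad and x of cornerless in the frame of cardboard_tray between -0.15 and 0.15 m and y of cornerless in the frame of cardboard_tray between -0.22 and 0.22 m and z of each of cornerless, half in the frame of cardboard_tray below 0.07 m and linear speed of each of cornerless, half below 0.03 m/s and x of half in the frame of cardboard_tray between -0.15 and 0.15 m and y of half in the frame of cardboard_tray between -0.22 and 0.22 m and distance of each of whole_1, whole_2, whole_3, whole_4, whole_5, whole_6 from where it was at the start of the episode below 0.02 m and angle between each of whole_1, whole_2, whole_3, whole_4, whole_5, whole_6's own z axis and vertical below 0.2 rad); the robot touches nothing.
It fails at once if a broken briquette is dropped (falls free faster than 0.8 m/s, about 35 mm) ((linear speed of cornerless above 0.8 m/s and contact force between the fingers and cornerless below 0.05 N) or (linear speed of half above 0.8 m/s and contact force between the fingers and half below 0.05 N)).
It fails at once if the hood is thrown back towards the jars behind it (past 1.25 rad, 72 degrees) (value of joint hood above 1.25 rad).
It also fails if it takes over 72 s, if anything falls off the work surface, if the arm or the gripper's body presses on something with over 40 N, if the wrist force passes 120 N, or if a joint passes its speed limit or range.

## Working session

There is one attempt and no reset: what is moved stays moved. The work goes in short steps, each a Python script; the robot and the scene stay as the last script left them, time stands still between calls to the robot, and variables do not carry over. Pictures are saved under pics/ and viewed, at most 10 in all, crops included, and the job is handed in when it is done.

```bash
mkdir -p pics; ls
python3 - <<'E'
from cell import vision,status
import cv2,numpy as np
for n in("scene","top"):
    im=vision.camera(n); cv2.imwrite(f"pics/{n}0.png",cv2.resize(im[:,:,::-1],(800,600),interpolation=cv2.INTER_CUBIC))
    np.save(f"pics/{n}0.npy",im)
    p=vision.camera_params(n);print(n,p["vertical_fov"],p["cx"],p["cy"],p["D"]);print(np.round(p["view"],4).tolist())
print(status.observe())
E
```

```text
pics
scene 52.98486751932051 250.20423642939957 196.5318835855707 [-0.10714718  0.          0.          0.          0.        ]
[[-0.9314, 0.3639, -0.0029, 0.5067], [0.2149, 0.5437, -0.8113, -0.1122], [-0.2936, -0.7563, -0.5846, 1.4829], [0.0, 0.0, 0.0, 1.0]]
top 47.20588409205 255.46869348750636 191.91601597206065 [0.04050209 0.         0.         0.         0.        ]
[[-0.1509, -0.9885, 0.0041, 0.2382], [-0.7734, 0.1155, -0.6233, 0.5095], [0.6157, -0.0972, -0.782, 0.837], [0.0, 0.0, 0.0, 1.0]]
{'t': 0.1, 'joint_pos': array([-1.23594234e+00,  2.60597530e-01, -1.39245733e-01,  1.17271073e+00,
        7.82465266e-06,  1.57081204e+00]), 'dq': array([-4.45253455e-04, -2.25079717e-03,  2.96425819e-03,  9.82225615e-04,
        7.72614662e-05,  8.43341388e-04]), 'joint_torque': array([-6.98568929e-04, -4.06506944e+01,  2.54527599e+01,  1.00887267e-02,
       -1.12907319e-04,  7.09282617e-06]), 'eef_pos': array([ 0.17230808, -0.49519021,  0.19205697]), 'orientation': array([-3.13983498e+00, -7.79702874e-06,  3.34838262e-01]), 'contact_force': array([-0.27623351, -0.05405389,  0.23596079]), 'wrist_torque': array([-0.01266738, -0.02937387,  0.02486974]), 'grasp_force': 0.0, 'gripper_width': 0.08529301646428686}
```

View pics/scene0.png

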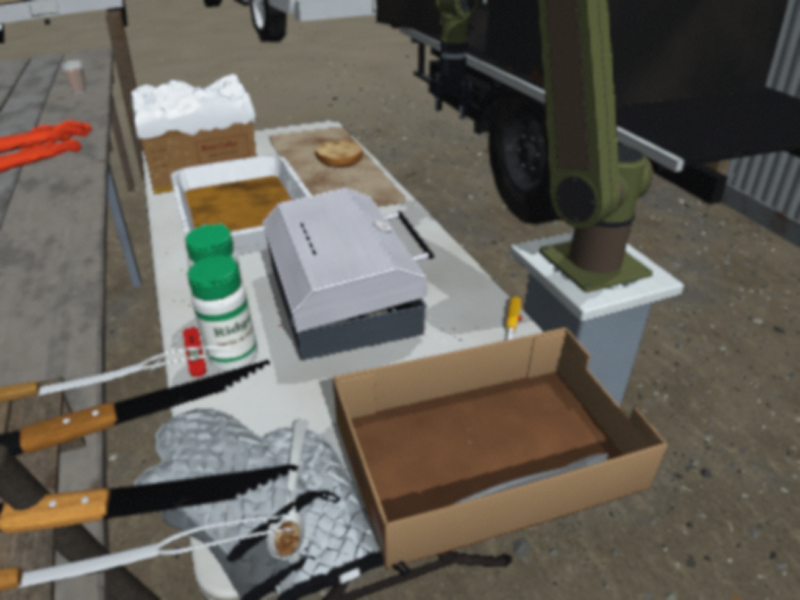

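View pics/top0.png

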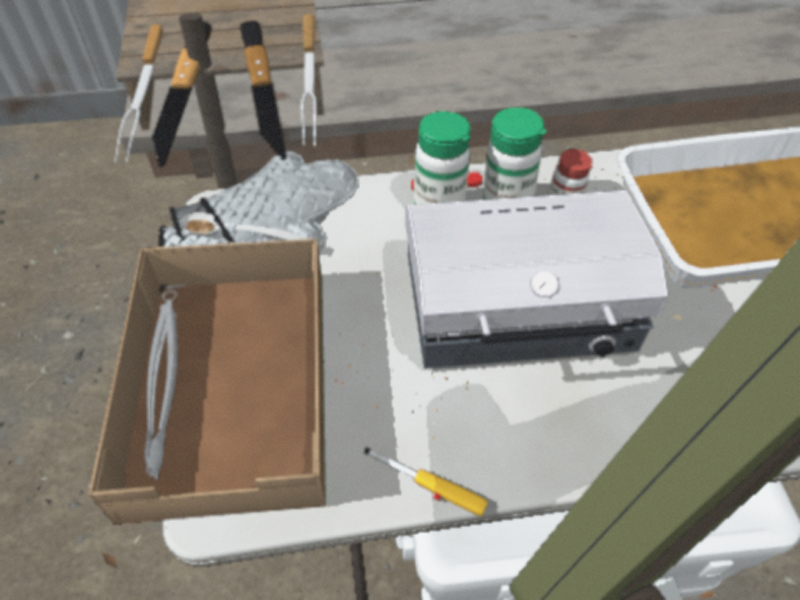

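Top view (800x600): the fire box's front bottom corners are at (428,364) and (638,350), the handle bar runs from about (440,335) to (650,322), and the tray rim corners are at (140,248), (320,240), (322,503) and (95,495). In the scene view, the fire box's +y bottom corners are at (302,357) and (422,332), and the handle runs from (400,213) to (430,257). I'll fit poses to these points and check them with overlays.

```bash
cat > h.py <<'E'
import numpy as np,cv2
from cell import arm,eoat,solver,status,vision,order
from scipy.spatial.transform import Rotation as Rn
from scipy.optimize import least_squares
P={n:vision.camera_params(n) for n in("scene","top")}
def KD(n):
    p=P[n];f=192/np.tan(np.radians(p["vertical_fov"])/2)
    return np.array([[f,0,p["cx"]],[0,f,p["cy"]],[0,0,1]]),np.array(p["D"],float)
def proj(n,X):
    V=np.array(P[n]["view"]);K,D=KD(n)
    return cv2.projectPoints(np.atleast_2d(X).astype(float),cv2.Rodrigues(V[:3,:3])[0],V[:3,3],K,D)[0][:,0]
def ray(n,uv,z):
    V=np.array(P[n]["view"]);K,D=KD(n)
    d=cv2.undistortPoints(np.array([[uv]],float),K,D)[0,0]
    d=V[:3,:3].T@np.r_[d,1];c=-V[:3,:3].T@V[:3,3]
    return c+d*(z-c[2])/d[2]
def T(pose,X):  # pose x,y,yaw
    c,s=np.cos(pose[2]),np.sin(pose[2]);X=np.atleast_2d(X)
    return np.c_[pose[0]+c*X[:,0]-s*X[:,1],pose[1]+s*X[:,0]+c*X[:,1],X[:,2]]
def fit(obs,p0):
    f=lambda p:np.concatenate([(proj(n,T(p,X))[0]-np.array(uv)) for n,X,uv in obs])
    r=least_squares(f,p0,loss="soft_l1");return r.x,f(r.x).reshape(-1,2)
def save(name,im): cv2.imwrite(f"pics/{name}.png",im[:,:,::-1])
E
cat > fit.py <<'E'
from h import *
s=512/800
g=[("top",(-.128,.182,0),(428,364)),("top",(-.128,-.182,0),(638,350)),("scene",(.128,.182,0),(302,357)),("scene",(-.128,.182,0),(422,332)),
 ("scene",(-.173,-.1,.118),(400,213)),("scene",(-.173,.1,.118),(430,257)),("top",(-.173,.1,.118),(440,337)),("top",(-.173,-.1,.118),(650,322))]
g=[(n,X,np.array(u)*s) for n,X,u in g]
a,ra=fit(g,[.5,-.05,0]);print(a,np.round(ra,1).tolist())
t=[("top",(-.15,.22,.105),(140,248)),("top",(.15,.22,.105),(320,240)),("top",(.15,-.22,.105),(322,503)),("top",(-.15,-.22,.105),(95,495)),
 ("scene",(.15,.22,.105),(335,380)),("scene",(-.15,.22,.105),(385,527)),("scene",(-.15,-.22,.105),(664,440)),("scene",(.15,-.22,.105),(566,331))]
t=[(n,X,np.array(u)*s) for n,X,u in t]
b,rb=fit(t,[.45,.35,-1.57]);print(b,np.round(rb,1).tolist())
np.save("pose.npy",[a,b])
B=lambda dx,dy,z0,z1:[(x,y,z) for z in(z0,z1) for x,y in((-dx,-dy),(dx,-dy),(dx,dy),(-dx,dy))]
E=[(i,(i+1)%4) for i in range(4)]+[(4+i,4+(i+1)%4) for i in range(4)]+[(i,i+4) for i in range(4)]
for n,(x,y,w,h),k in(("top",(255,115,175,131),4.5),("scene",(160,115,130,120),5)):
    im=np.load(f"pics/{n}0.npy");M=cv2.resize(im[y:y+h,x:x+w],None,fx=k,fy=k,interpolation=cv2.INTER_CUBIC)
    def L(A,C,c):
        q=(proj(n,np.array([A,C]))-[x,y]+.5)*k;cv2.line(M,*[tuple(int(v) for v in r) for r in q],c,1)
    X=T(a,B(.128,.182,0,.085))
    for i,j in E:L(X[i],X[j],(255,0,0))
    X=T(a,[(-.173,-.1,.118),(-.173,.1,.118)]);L(X[0],X[1],(0,255,0))
    X=T(b,B(.15,.22,0,.105))
    for i,j in E:L(X[i],X[j],(255,0,255))
    save(n+"_ov",M);print(M.shape)
E
python3 fit.py
```

```text
[ 0.64340149 -0.07375248 -0.02704659] [[0.5, 4.9], [1.3, 0.0], [-1.3, 4.5], [-0.5, 2.7], [-3.3, 5.6], [-1.4, 4.5], [32.1, 7.5], [-19.5, 8.8]]
[ 0.54301271  0.43279351 -1.63875675] [[0.8, 0.1], [-1.0, -1.1], [-0.2, -16.7], [-3.5, 0.7], [-1.5, -4.3], [0.4, -3.2], [2.3, 0.3], [-0.4, -4.3]]
(590, 788, 3)
(600, 650, 3)
```

View pics/top_ov.png

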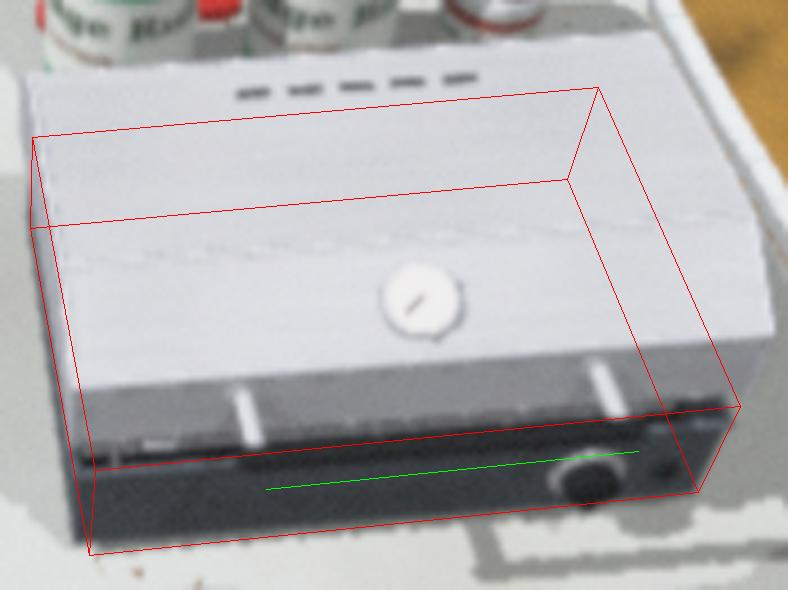

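View pics/scene_ov.png

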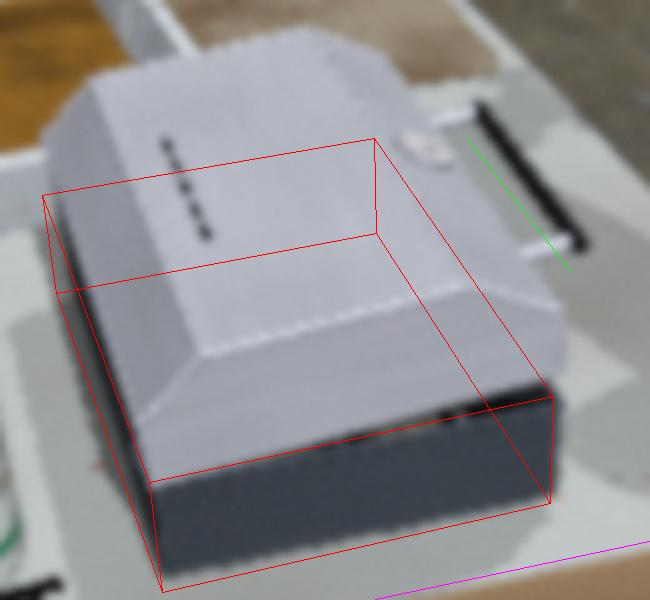

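The first guess took the box/hood gap for the handle. In the top crop, the bar's posts end at (255,445) and (618,418), and the box's bottom corners are (78,545) and (698,492). In the scene crop, the handle ends are (480,108) and (581,243), the box's bottom corners (162,575) and (550,497), and its rim corners (150,487) and (553,395). Refit.

```bash
python3 - <<'E'
s=open('fit.py').read()
a=s.index('g=[("top"');b=s.index('a,ra=')
new='''tp=lambda u,v:(u/4.5+255-.5,v/4.5+115-.5)
sc=lambda u,v:(u/5+160-.5,v/5+115-.5)
g=[("top",(-.128,.182,0),tp(78,545)),("top",(-.128,-.182,0),tp(698,492)),("scene",(.128,.182,0),sc(162,577)),("scene",(-.128,.182,0),sc(550,497)),
("scene",(.128,.182,.085),sc(150,487)),("scene",(-.128,.182,.085),sc(553,393)),
 ("scene",(-.173,-.1,.118),sc(480,108)),("scene",(-.173,.1,.118),sc(581,243)),("top",(-.173,.095,.123),tp(255,445)),("top",(-.173,-.095,.123),tp(618,418))]
'''
open('fit.py','w').write(s[:a]+new+s[b:])
E
python3 fit.py
python3 - <<'E'
from h import *
s=.64
a,b=np.load('pose.npy')
for uv in((140,248),(320,240),(322,503),(95,495)):print("trayrim",uv,np.round(ray("top",np.array(uv)*s,.105),3))
for uv in((335,380),(385,527),(664,440),(566,331)):print("trayrim sc",uv,np.round(ray("scene",np.array(uv)*s,.105),3))
print("jar tops",[np.round(ray("top",np.array(u)*s,.15),3) for u in((444,132),(517,128))])
E
```

```text
[ 0.64478802 -0.07015597 -0.03360417] [[0.7, 1.7], [-1.6, 0.3], [-0.5, 3.8], [-0.1, 2.2], [-0.8, -0.1], [-0.0, 1.6], [-2.5, 6.5], [-1.9, 6.8], [2.7, 7.9], [1.0, 6.4]]
[ 0.54301271  0.43279351 -1.63875675] [[0.8, 0.1], [-1.0, -1.1], [-0.2, -16.7], [-3.5, 0.7], [-1.5, -4.3], [0.4, -3.2], [2.3, 0.3], [-0.4, -4.3]]
(590, 788, 3)
(600, 650, 3)
trayrim (140, 248) [0.773 0.57  0.105]
trayrim (320, 240) [0.748 0.266 0.105]
trayrim (322, 503) [0.277 0.301 0.105]
trayrim (95, 495) [0.334 0.591 0.105]
trayrim sc (335, 380) [0.754 0.285 0.105]
trayrim sc (385, 527) [0.776 0.574 0.105]
trayrim sc (664, 440) [0.338 0.594 0.105]
trayrim sc (566, 331) [0.324 0.315 0.105]
jar tops [array([0.951, 0.011, 0.15 ]), array([ 0.942, -0.129,  0.15 ])]
```

```bash
cat >> h.py <<'E'
def hoodpt(g,q,r=(-.303,0,.030)):  # point given in hinge frame
    r=np.array(r);c,s=np.cos(q),np.sin(q)
    return T(g[:3],[.130+r[0]*c+r[2]*s,r[1],.088-r[0]*s+r[2]*c])[0]
def tool(tilt,yaw,flip=0):
    """tool z tilted 'tilt' from straight down towards heading 'yaw'; fingers close along (flip=0) horizontal line, (1) in vertical plane"""
    R=Rn.from_euler('z',yaw)*Rn.from_euler('y',-tilt)*Rn.from_euler('x',np.pi)
    return (R*Rn.from_euler('z',[0,np.pi/2,np.pi,-np.pi/2][flip])).as_euler('xyz')
def zdir(o): return Rn.from_euler('xyz',o).apply([0,0,1])
E
cat > fit2.py <<'E'
from h import *
tp=lambda u,v:(u/4.5+255-.5,v/4.5+115-.5)
sc=lambda u,v:(u/5+160-.5,v/5+115-.5)
g=[("top",(-.128,.182,0),tp(78,545)),("top",(-.128,-.182,0),tp(698,492)),("scene",(.128,.182,0),sc(162,577)),("scene",(-.128,.182,0),sc(550,497)),
("scene",(.128,.182,.085),sc(150,487)),("scene",(-.128,.182,.085),sc(553,393))]
h=[("scene",(-.303,-.1,.030),sc(480,108)),("scene",(-.303,.1,.030),sc(581,243)),("top",(-.303,.095,.035),tp(255,445)),("top",(-.303,-.095,.035),tp(618,418))]
f=lambda p:np.concatenate([proj(n,T(p,X))[0]-u for n,X,u in g]+[proj(n,hoodpt(p,p[3],X))[0]-u for n,X,u in h])
r=least_squares(f,[.645,-.07,-.03,.05],loss="soft_l1");print(r.x,np.round(f(r.x),1))
def tri(a,b): return least_squares(lambda X:np.r_[proj("scene",X)[0]-a,proj("top",X)[0]-b],[.35,0,.13]).x
print(tri(sc(578,240),tp(255,450)),tri(sc(484,112),tp(618,423)))
np.save("grill.npy",r.x);G=r.x
print("handle",hoodpt(G,G[3]),zdir(tool(.8,0,1)))
st=status.observe()["joint_pos"]
for tl in(.5,.8,1.1,1.3):
  for fl in(1,3):
    out=[]
    for q in(G[3],.3,.6,1.0):
        o=tool(tl,G[2],fl);p=hoodpt(G,q)+.017*zdir(o);j=solver.ik(p,o);jb=solver.ik(p-.1*zdir(o),o)
        out.append((None if j is None else np.round(j,2).tolist(),jb is not None))
    print(tl,fl,out)
E
python3 fit2.py
```

```text
[ 0.6409236  -0.06969218 -0.05318214  0.09127532] [-0.3  1.9 -1.7  2.7 -0.5  3.3  0.3  2.7 -0.9 -0.6  0.4  2.1 -1.7  0.
 -1.8  0.1  2.2  0.4  2.6  0.1]
[0.47577321 0.04026741 0.14991987] [ 0.46459575 -0.14767496  0.15036408]
handle [ 0.4721583  -0.06070841  0.14549316] [ 7.17356091e-01 -1.11022302e-16 -6.96706709e-01]
0.5 1 [([-0.17, -0.11, -0.89, 0.29, 0.05, -1.67], True), ([-0.16, -0.14, -0.74, 0.47, 0.05, -1.67], True), ([-0.15, -0.1, -0.5, 0.68, 0.05, -1.65], True), ([-0.13, 0.04, -0.16, 0.87, 0.04, -1.64], True)]
0.5 3 [([-0.17, -0.11, -0.89, 0.29, 0.05, 1.47], True), ([-0.16, -0.14, -0.74, 0.47, 0.05, 1.48], True), ([-0.15, -0.1, -0.5, 0.68, 0.05, 1.49], True), ([-0.13, 0.04, -0.16, 0.87, 0.04, 1.5], True)]
0.8 1 [([-0.21, -0.16, -1.23, -0.29, 0.11, -1.68], True), ([-0.2, -0.26, -1.07, -0.03, 0.1, -1.67], True), ([-0.17, -0.26, -0.84, 0.2, 0.09, -1.65], True), ([-0.14, -0.13, -0.54, 0.36, 0.07, -1.63], True)]
0.8 3 [([-0.21, -0.16, -1.23, -0.29, 0.11, 1.46], True), ([-0.2, -0.26, -1.07, -0.03, 0.1, 1.47], True), ([-0.17, -0.26, -0.84, 0.2, 0.09, 1.49], True), ([-0.14, -0.13, -0.54, 0.36, 0.07, 1.51], True)]
1.1 1 [(None, False), (None, False), ([-0.2, -0.27, -1.19, -0.45, 0.13, -1.64], True), ([-0.16, -0.19, -0.9, -0.24, 0.1, -1.62], True)]
1.1 3 [(None, False), (None, False), ([-0.2, -0.27, -1.19, -0.45, 0.13, 1.5], True), ([-0.16, -0.19, -0.9, -0.24, 0.1, 1.52], True)]
1.3 1 [(None, False), (None, False), (None, False), ([-0.17, -0.11, -1.13, -0.76, 0.11, -1.6], True)]
1.3 3 [(None, False), (None, False), (None, False), ([-0.17, -0.11, -1.13, -0.76, 0.11, 1.54], True)]
```

Handle found at about (0.471, -0.056, 0.148), with the hood starting about 0.09 rad open. Both cameras agree, and the yaw matches. Grasp it.

```bash
cat > raise1.py <<'E'
from h import *
G=np.load("grill.npy")
o=tool(.6,G[2],3);z=zdir(o);H=np.array([.4705,-.056,.148])
eoat.set_gripper(.034,40)
arm.move_pose(H-.09*z,o)
hit=arm.move_straight(H+.015*z,.12,stop_force=15);print("hit",hit)
s=status.observe();print(s["t"],s["eef_pos"],s["contact_force"])
eoat.set_gripper(0,40)
s=status.observe();print(s["t"],s["gripper_width"],s["grasp_force"],s["contact_force"])
im=vision.camera("top");save("grip",cv2.resize(im[140:230,270:410],None,fx=4,fy=4,interpolation=cv2.INTER_CUBIC))
E
python3 raise1.py
```

```text
hit False
3.475 [ 0.47908441 -0.05665268  0.13589703] [ 0.19289319 -0.02218076 -0.50135296]
3.9 0.00012391438203637804 0.0 [0.19961486 0.12780924 0.23794713]
```

View pics/grip.png

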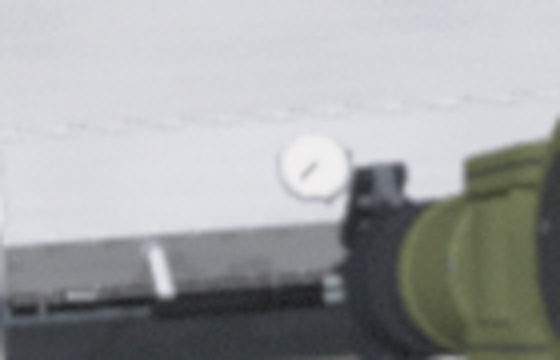

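The gripper is over the handle's middle but hides it here. I'll check from the scene camera, which sees the handle from its +y end.

Run:
```python
from h import *
im=vision.camera("scene");x,y,w,h=220,100,85,75;k=8
M=cv2.resize(im[y:y+h,x:x+w],None,fx=k,fy=k,interpolation=cv2.INTER_CUBIC)
s=status.observe();p=s["eef_pos"];z=zdir(s["orientation"])
for X,c in((p,(255,0,0)),(p-.019*z,(255,255,0))):
    q=(proj("scene",X)[0]-[x,y]+.5)*k;cv2.circle(M,tuple(int(v) for v in q),4,c,-1)
save("s1",M);print(M.shape,p)
```

```text
(600, 680, 3) [ 0.47896527 -0.05643677  0.13577136]
```

View pics/s1.png

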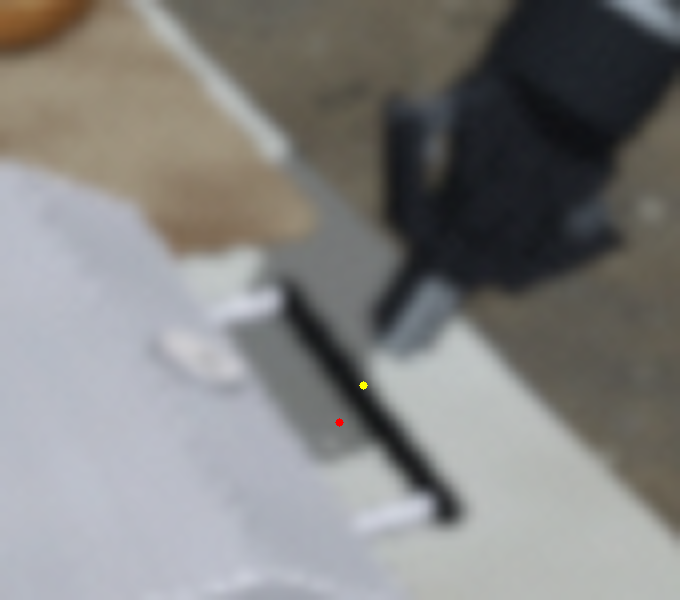

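The handle ends are at (290,295) and (448,510), where they were before. But the shut fingertips appear near (395,345), and the reported TCP projects to (340,422), about 35 mm away. I'll check camera against robot at a free pose that both cameras can see.

```bash
cat > cal.py <<'E'
from h import *
o=tool(.6,-.053,3);z=zdir(o)
s=status.observe();arm.move_straight(s["eef_pos"]-.1*z,.2)
arm.move_pose([.42,.10,.30],o)
s=status.observe();p=s["eef_pos"];z=zdir(s["orientation"]);print(s["t"],p)
Y=Rn.from_euler('xyz',s["orientation"]).apply([0,1,0])
Ms=[]
for n in("scene","top"):
    im=vision.camera(n);np.save(f"pics/{n}_cal.npy",im);k=5;w,h=79,118
    c=proj(n,p)[0];x,y=int(c[0]-w/2),int(c[1]-h/2);print(n,c,(x,y))
    M=cv2.resize(im[y:y+h,x:x+w],None,fx=k,fy=k,interpolation=cv2.INTER_CUBIC)
    for d in(0,.02,.04,.06):
        q=(proj(n,p-d*z)[0]-[x,y]+.5)*k;cv2.circle(M,tuple(int(v) for v in q),3,(255,0,0) if d==0 else (255,255,0),-1)
    Ms.append(M)
save("cal",np.hstack(Ms));print(Ms[0].shape)
E
python3 cal.py
```

```text
5.4417 [0.41939072 0.09973483 0.29789802]
scene [302.46033134 124.23824474] (262, 65)
top [295.43844213 197.55726971] (255, 138)
(590, 395, 3)
```

View pics/cal.png

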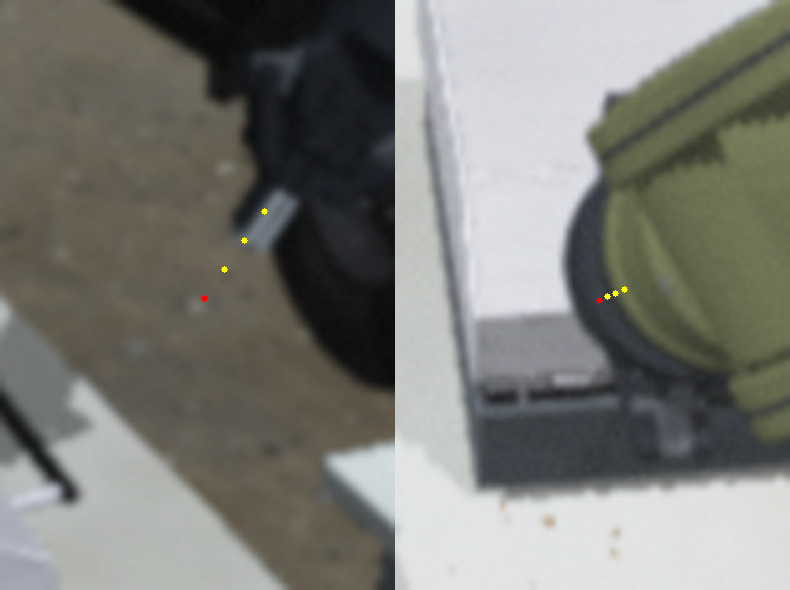

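The scene picture puts the shut tip at (250,245), on the predicted axis but about 38 mm short of the reported TCP. The top view can't settle it. Touching bare table will decide, and I'll profile the image along the tool axis instead of spending a view.

```bash
cat > touch.py <<'E'
from h import *
o=tool(0,0,0);XY=[.40,.12]
print("top px of spot (800 scale)",proj("top",[*XY,0])[0]/.64,"scene",proj("scene",[*XY,0])[0]/.64)
arm.move_pose([*XY,.09],o)
hit=arm.move_straight([*XY,-.05] if solver.ik([*XY,-.05],o) is not None else [*XY,-.01],.05,stop_force=4)
s=status.observe();p=s["eef_pos"];z=zdir(s["orientation"]);print(hit,s["t"],p,s["contact_force"])
for n in("scene","top"):
    im=vision.camera(n).astype(int);ref=np.load(f"pics/{n}0.npy").astype(int);np.save(f"pics/{n}_touch.npy",im)
    D=cv2.GaussianBlur(np.abs(im-ref).sum(2).astype(np.float32),(3,3),0)
    ds=np.arange(-.03,.091,.005);q=proj(n,np.array([p-d*z for d in ds]))
    print(n,q[6],[(int(d*1000),int(D[int(round(v)),int(round(u))])) for d,(u,v) in zip(ds,q) if 0<=v<384])
arm.move_straight([*XY,.10],.2)
E
python3 touch.py
```

```text
top px of spot (800 scale) [437.17058641 437.19448577] scene [474.70098855 325.44153176]
True 11.8167 [ 0.39993681  0.11999149 -0.03842691] [-0.16210875  0.2861589   5.42724617]
scene [302.92069595 217.3080771 ] [(-30, 9), (-24, 15), (-19, 39), (-14, 62), (-9, 81), (-4, 89), (0, 88), (5, 87), (10, 87), (15, 87), (20, 79), (25, 32), (30, 52), (35, 131), (40, 219), (45, 260), (50, 278), (55, 307), (60, 337), (65, 362), (70, 405), (75, 415), (80, 412), (85, 403), (90, 391)]
top [279.07780972 287.02536123] [(-30, 114), (-24, 114), (-19, 115), (-14, 116), (-9, 116), (-4, 117), (0, 117), (5, 116), (10, 105), (15, 78), (20, 72), (25, 157), (30, 221), (35, 236), (40, 236), (45, 238), (50, 252), (55, 294), (60, 356), (65, 409), (70, 436), (75, 445), (80, 451), (85, 454), (90, 454)]
```

The fingers touched the table at a reported z of -38 mm. So the real fingertips end 38 mm short of the reported TCP along the tool axis, which also fits the tilted picture. I'll compensate for this from here on and redo the handle grasp.

```bash
cat >> h.py <<'E'
OFF=.038
def C(tip,o): return np.asarray(tip)+OFF*zdir(o)   # commanded TCP for a true fingertip position
def tip(s=None):
    s=s or status.observe();return s["eef_pos"]-OFF*zdir(s["orientation"])
E
cat > raise2.py <<'E'
from h import *
G=np.load("grill.npy")
o=tool(.6,G[2],3);z=zdir(o);H=np.array([.4705,-.056,.148])
eoat.set_gripper(.036,40)
arm.move_pose(C(H-.08*z,o),o)
hit=arm.move_straight(C(H+.018*z,o),.12,stop_force=12);print("hit",hit,tip())
eoat.set_gripper(0,40)
s=status.observe();print(s["t"],s["gripper_width"],s["grasp_force"],s["contact_force"])
if s["gripper_width"]>.008:
    p0=tip(s);q0=G[3]
    for q in np.arange(q0+.15,1.02,.15).tolist()+[.99]:
        if arm.move_straight(C(p0+hoodpt(G,q)-hoodpt(G,q0),o),.12,stop_force=60): print("stop",q);break
    s=status.observe();print(s["t"],q,tip(s),s["gripper_width"],s["contact_force"])
E
python3 raise2.py
```

```text
hit False [ 0.48067996 -0.05653309  0.13340111]
18.0667 0.012482474733214774 39.254876375198364 [-6.33107599 -0.42766398  1.59439118]
21.5 0.99 [ 0.63695737 -0.06481886  0.34532064] 0.012618475655679041 [3.4976864  0.20257465 0.45942454]
```

```bash
cat > rel.py <<'E'
from h import *
G=np.load("grill.npy");s=status.observe();z=zdir(s["orientation"])
eoat.set_gripper(.036);arm.move_straight(s["eef_pos"]-.07*z,.2)
arm.move_pose([.22,-.40,.30],tool(0,-.6,0))
print(status.observe()["t"])
for n in("top","scene"): np.save(f"pics/{n}_op.npy",vision.camera(n))
im=np.load("pics/top_op.npy");x,y,w,h=245,105,190,143;k=4.2
M=cv2.resize(im[y:y+h,x:x+w],None,fx=k,fy=k,interpolation=cv2.INTER_CUBIC)
for i,xx in enumerate((-.042,.040)):
  for yy in(-.116,-.039,.039,.116):
    q=(proj("top",T(G[:3],[xx,yy,.072]))[0]-[x,y]+.5)*k;cv2.circle(M,tuple(int(v) for v in q),2,(255,0,0),-1)
save("op",M);print(M.shape)
E
python3 rel.py
```

```text
24.175
(601, 798, 3)
```

View pics/op.png

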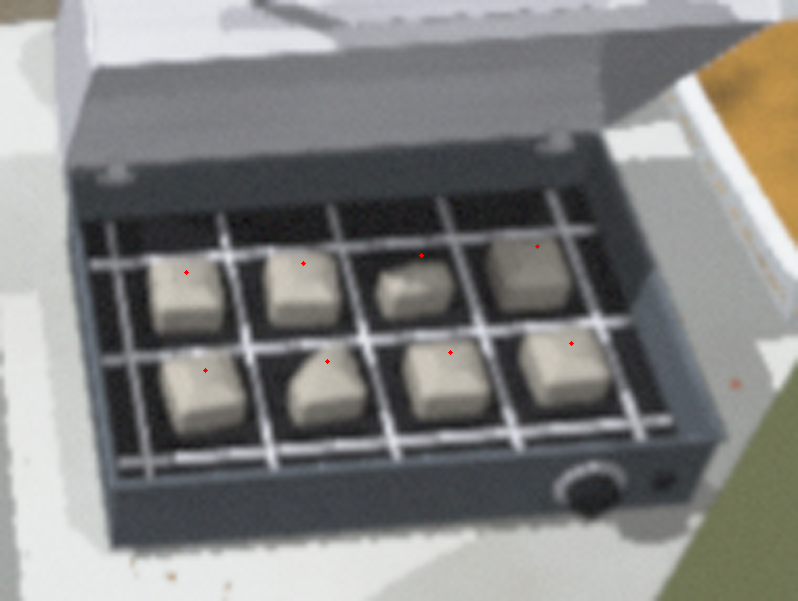

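The hood is about half open. Both broken ones show: the cornerless is in the front row, second from the left at about (330,390), with its far-left corner gone (own yaw near 0). The half is in the rear row, third from the left at about (415,290), with its front half left (yaw near 0). Next I measure the front bottom edges and box rim corners.

```bash
cat > meas.py <<'E'
from h import *
G=np.load("grill.npy")
c=lambda u,v:(u/4.2+245-.5,v/4.2+105-.5)
def loc(u,v,z):
    w=ray("top",c(u,v),z);d=w[:2]-G[:2];R=np.array([[np.cos(G[2]),np.sin(G[2])],[-np.sin(G[2]),np.cos(G[2])]])
    return np.round(np.r_[R@d,w[:2]]*1000).astype(int)
for n,pts in dict(f1=((176,437),(245,425)),corner=((298,428),(366,415)),f3=((413,420),(487,413)),f4=((532,408),(608,398)),
  r1=((155,335),(222,327)),r2=((270,328),(340,320)),half=((384,321),(452,312)),r4=((495,312),(570,303))).items():
    a,b=[loc(*p,.042) for p in pts];print(n,a[:2],b[:2],"mid",(a+b)[:2]/2,"world mid",(a+b)[2:]/2)
print("rim front",loc(112,482,.085),loc(722,437,.085),"rear",loc(72,165,.085),loc(600,132,.085),"bottom",loc(110,548,0))
f=lambda q:(proj("top",hoodpt(G,q[0],(-.303,0,.03)))[0])
print("handle px q=.9,.99,1.05",[f([q])/1 for q in(.9,.99,1.05)])
E
python3 meas.py
```

```text
f1 [-69 137] [-64  92] mid [-66.5 114.5] world mid [580.5  48.5]
corner [-70  60] [-64  15] mid [-67.   37.5] world mid [576.5 -28.5]
f3 [-70 -13] [-69 -61] mid [-69.5 -37. ] world mid [ 569.5 -103. ]
f4 [-68 -90] [ -65 -140] mid [ -66.5 -115. ] world mid [ 568.5 -181. ]
r1 [ 14 139] [16 94] mid [ 15.  116.5] world mid [662.   45.5]
r2 [13 63] [15 16] mid [14.  39.5] world mid [657.  -30.5]
half [ 11 -13] [ 15 -59] mid [ 13. -36.] world mid [ 652.5 -106. ]
r4 [ 12 -87] [  15 -138] mid [  13.5 -112.5] world mid [ 648.5 -182.5]
rim front [-129  186  522  123] [-131 -179  501 -241] rear [131 181 782 104] [ 128 -180  759 -256] bottom [-120  183  531  120]
handle px q=.9,.99,1.05 [array([355.59467747, 107.43656614]), array([354.17272706,  95.22432126]), array([353.06297688,  87.39361189])]
```

The rim corners match the grill fit to within 1–4 mm and the briquettes lie at their nominal places, so the fit holds. I'll pick the cornerless first, gripping across its y at the near half of both sides.

```bash
cat > pick.py <<'E'
from h import *
import sys
G=np.load("grill.npy")
J=dict(corner=dict(c=(-.052,.0375),th=.04,tilt=.3,tz=.049,drop=(.58,.39),w=.060),
       half=dict(c=(.027,-.0365),th=.02,tilt=.6,tz=.050,drop=(.46,.40),w=.060))
k=sys.argv[1];P_=J[k];t=P_["tilt"]
g=T(G[:3],[*P_["c"],.056])[0]
best=None
for fl in(0,2):
    o=tool(t,G[2]+P_["th"],fl);od=tool(t,.6,fl);z=zdir(o);zd=zdir(od)
    tipg=g+z*(g[2]-P_["tz"])/(-z[2])
    up=tipg+[0,0,.03];out=up-.16*z
    D0=np.array([*P_["drop"],.013]);Dh=D0+[0,0,.19]
    js=[solver.ik(C(p,a),a) for p,a in((out,o),(up,o),(tipg,o),(Dh,od),(D0,od))]
    if any(j is None for j in js): print(fl,"noik",[j is None for j in js]);continue
    m=max(abs(j[5]) for j in js)
    if best is None or m<best[0]: best=(m,o,od,z,zd,tipg,up,out,D0,Dh)
m,o,od,z,zd,tipg,up,out,D0,Dh=best
print("tip target",tipg,"out",out,"maxj6",m)
if len(sys.argv)>2: sys.exit()
eoat.set_gripper(P_["w"],25)
arm.move_pose(C(out,o),o)
arm.move_straight(C(tipg+[0,0,.03],o),.2)
hit=arm.move_straight(C(tipg,o),.06,stop_force=6)
print("hit",hit,tip()-tipg)
if hit: arm.move_straight(C(tip()+[0,0,.002],o),.05)
eoat.set_gripper(0,30)
s=status.observe();print(s["t"],"width",s["gripper_width"],s["grasp_force"],tip(s))
if s["gripper_width"]<.01: print("MISSED");sys.exit()
zg=tip(s)[2]
arm.move_straight(C(up,o),.1);arm.move_straight(C(out,o),.25)
s=status.observe();print(s["t"],"width",s["gripper_width"],s["contact_force"])
arm.move_pose(C(Dh,od),od)
D0[2]=zg-.042+.005
arm.move_straight(C(D0+[0,0,.03],od),.2)
hit=arm.move_straight(C(D0-[0,0,.004],od),.04,stop_force=3)
s=status.observe();print(s["t"],"down",hit,tip(s)-D0,"width",s["gripper_width"])
eoat.set_gripper(.065)
arm.move_straight(C(Dh,od),.25);print(status.observe()["t"])
E
python3 pick.py half dry; python3 pick.py corner
```

```text
tip target [ 0.67004775 -0.107712    0.05      ] out [ 0.57975469 -0.10471478  0.2120537 ] maxj6 0.17373477807785465
tip target [ 0.59315567 -0.02950957  0.049     ] out [ 0.54587655 -0.0288863   0.23185384] maxj6 0.04587064212669256
hit False [-6.39882954e-05 -3.70753446e-07 -2.06885665e-04]
28.8333 width 0.04273453904063673 30.75467165792361 [ 0.59366858 -0.02933842  0.04973413]
30.075 width 0.043093594749208444 [-0.38970913  0.62671241 -1.23590005]
33.275 down True [-0.00060981 -0.00035775 -0.00050333] width 0.04322164454044843
34.5333
```

The cornerless is down in the tray. Now the half, with a waypoint in front of the hood so the sweep clears its side.

```bash
python3 - <<'E'
s=open('pick.py').read()
s=s.replace("arm.move_pose(C(out,o),o)\n","W=np.array([.44,.05,.26]);arm.move_pose(C(W,o),o)\narm.move_pose(C(out,o),o)\n")
s=s.replace("arm.move_pose(C(Dh,od),od)\n","arm.move_pose(C(W,o),o)\narm.move_pose(C(Dh,od),od)\n",1)
open('pick.py','w').write(s)
E
python3 pick.py half
python3 - <<'E'
from h import *
arm.move_pose([.25,-.30,.32],tool(0,-.6,0));print(status.observe()["t"])
a,b=vision.camera("top"),vision.camera("scene")
A=cv2.resize(a[60:330,60:440],(800,568),interpolation=cv2.INTER_CUBIC)
save("end",A);np.save("pics/scene_end.npy",b)
E
```

```text
tip target [ 0.67004775 -0.107712    0.05      ] out [ 0.57975469 -0.10471478  0.2120537 ] maxj6 0.17373477807785465
hit False [ 9.59230989e-05 -7.94735079e-05  5.07499946e-05]
38.8917 width 0.04296385273516801 30.82047060910554 [ 0.67070623 -0.10784891  0.0508665 ]
40.1333 width 0.043090430671209885 [ 0.17653252  1.2306954  -1.48501723]
43.975 down True [-0.0002169  -0.00020658 -0.00082203] width 0.043165995027044234
45.225
47.8417
```

View pics/end.png

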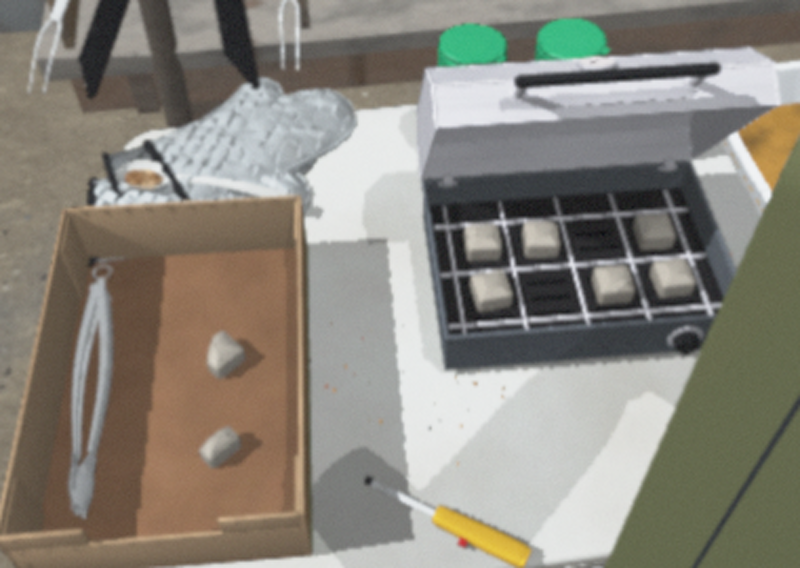

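Both broken pieces lie in the tray at about (225,355) and (220,447), and the six whole ones are upright in their places. The handle's middle at (618,75) is camera pixel (353.5,95.7), which gives a hood angle of about 0.985 rad.

```bash
python3 -c "
from cell import order,status
print(order.sign_off(),status.observe()['t'])"
```

```text
the job is handed in; nothing more can be done
the job is handed in; nothing more can be done
```

The job is handed in, with the result not reported back: the hood stands at about 0.985 rad (56°), both broken briquettes lie in the tray, and the six whole ones are upright in their places, at about 48 s of the 72 s allowed.

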